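# Marker into the pen tube

## Task

The marker pen has been parked in the tool block, where it does not belong. Take it out and drop it, cap end up as it stands now, into the empty narrow metal pen tube so that it rests on the bottom. Leave the forceps and the stirring rod standing in the block.

Things in the scene. Friction and masses are not known exactly. Their poses are not given: they have to be found in the camera images.
- marker_mid (a point): Marker pen to be moved: white round barrel, black cap on top, 15 mm thick, 121 mm long, 18 g. Stands loosely upright (leaning up to about 3 degrees) in one of the end wells of the grey tool block, some 70 mm of it showing above the block. Point: its middle, 60 mm from either end; the y axis runs along the marker from cap to bottom end, so points down.
- tube_mouth (a point): Centre of the mouth of the empty pen tube: plain round upright aluminium tube, open on top, 42 mm outside and 35 mm inside diameter, rim 70 mm above the desk, inner floor 63 mm below the rim. It stands on a dark round foot 76 mm across, 6 mm thick, fixed to the desk. z points up.
- forceps_mid (a point): Steel forceps, slim and flat, 13 x 10 mm and 133 mm long, standing in the middle well of the block (leave there). This point is their middle. Their tips, the highest thing in the block, reach 138 mm above the desk.
- rod_mid (a point): Plain round steel stirring rod, 13 mm thick, 130 mm long, no cap; leave it in the other end well. Point: its middle. The block is fixed, 60 x 210 mm, 55 mm high, with three 17.5 mm square wells, 50 mm deep, in a row along its length, 75 mm apart: the three middles lie in one line along it.
Mind the look-alikes: they are no part of the job. Leave any red look-alike of the part that bears tube_mouth alone.

How it is judged:
By the outcome, as a careful person would: the job done as asked, in the order asked, and still so for the second after the job is handed in, with the robot touching nothing.
It also fails if it takes over 35 s, if anything falls off the work surface, if the arm or the gripper's body presses on something with over 40 N, if the wrist force passes 120 N, or if a joint passes its speed limit or range.

## Robot

A 6-joint arm with a two-finger parallel gripper is mounted at the origin on a cart in front of the work surface, level with it; the furniture and walls round the work are solid. World frame = base frame: x ahead of the robot, y to its left, z up, the work surface at z = 0. Lengths are in m, angles in rad, forces in N, time in s.
With the tool pointing down it reaches from about 0.35 to 0.725 m from the base axis. Payload 4.3 kg.
Tool frame: the origin (TCP) lies between the finger pads; the fingertips stand 22 mm ahead of it and the grasp point (between the pads) lies 3 mm ahead of it; z points along the fingers, y is the line along which they close (so a half turn about z gives the same grasp; the last joint's range is limited). The gripper opens to 85 mm and grips with 20 to 120 N. Pads are 22 mm wide; open, the fingers measure 114 mm over their backs; the gripper's body (76 mm by 85 mm) begins 54 mm behind the grasp point. The pads swing forward as they close: fully open they stand 13 mm farther back than shut.
Start: joints at [1.13, 0.377, 0.081, 1.274, 0, 1.46], TCP at [0.187, 0.544, 0.253] pointing down, gripper open.
Joint ranges: [-2.72, 2.72], [-0.84, 1.66], [-1.02, 1.22], [-1.77, 2.12], [-1.37, 1.28], [-3.14, 3.14]. Speed limits (rad/s): [2.57, 2.57, 3.14, 3.14, 3.14, 3.14].

## Interface

Orientations are given as a rotation vector (axis times angle).
In Python, from cell import monitor, viewer, finish_job gives the robot as it stands.
- The arm moves only by the tool jog_arm, never from a script. Its argument "motion" is a list of rows, each an object with "xyz": the shift along the tool's x, y, z in mm, a list of three; "turn": the turn, a rotation vector about the tool's x, y, z in rad, a list of three. In form: [{"xyz": [dx, dy, dz], "turn": [wx, wy, wz]}, ...]. A call has 1 to 5 rows; each row shifts and turns the commanded pose from where the row before left it, along the tool's axes as they then stand; what a row does not reach is not made up. A row lasts 1/8 s, in which the tool goes at most 62.5 mm and 10.7 degrees, less where a joint would pass 70% of its speed; a pose out of reach is approached as far as the arm can. A call with a gripper value outside its range is refused whole. "fingers" is the finger opening in mm, from 0 to 85.4, set as the call begins (left out, the last holds). The fingers move at their own pace and stop on an object; "grip_force" is the grip in N (left out, the last holds). Time passes only in rows, so rows that do not move let the fingers close. It gives the time, the measured TCP pose, the force, the opening and the grip force at its end, in the units of the state.
- monitor.observe(): the state, without advancing time (a new reading comes with each control period).
- viewer.capture(name): name is "side" or "top"; returns a dict with "color" (400x640x3 uint8, red, green, blue), "depth" (400x640 float32, m along the optical axis (not along the pixel's ray), 0 where there is no reading), "intrinsics" (3x3 intrinsics, pixels), "world_from_camera" (4x4, takes a point from camera to world coordinates). Camera axes: x right, y up, looking along -z (the intrinsics and any distortion apply to the point x, -y, -z); pixel columns grow to the right and rows downward; lengths in m; the calibration is good to about 2 mm. A picture is of the moment at which its call begins.
- finish_job(): hands the job in; it is judged then, once.
The state is a dict: "clock": time; "joint_positions": joint angles; "joint_velocities": joint speeds; "effort": joint torques, N m; "tool_pos": TCP position; "eef_rot": TCP orientation; "ft_force": force on the tool from outside, world axes, zero at the start; "wrist_torque": the same for the moment, N m; "width": finger opening in m; "grip_force": force on a finger pad.
Only numpy, scipy, OpenCV 4.12 (cv2) and the standard library are available. Lean on these libraries where they do the work, as an engineer would, in place of code of your own. Each camera call takes 0.05 s, during which the arm holds its last target. There are 200 camera calls.

## Working session

There is one attempt and no reset: what is moved stays moved. The work goes in short steps, Python scripts to look and compute and a tool call to move; the robot and the scene stay as the last step left them, time stands still between calls to the robot, and variables do not carry over. Pictures are saved under pics/ and viewed, at most 10 in all, crops included, and the job is handed in when it is done.

Besides the shell and the picture viewer there is one more tool, called by a JSON object that holds its "method" and its "body". jog_arm: Moves the arm, as the interface text tells. Its arguments: {"type":"object","properties":{"motion":{"type":"array","items":{"type":"object","properties":{"xyz":{"type":"array","items":{"type":"number"}},"turn":{"type":"array","items":{"type":"number"}}}}},"fingers":{"type":"number"},"grip_force":{"type":"number"}},"required":["motion"]}

```bash
mkdir -p pics
cat > h.py <<'E'
import numpy as np, cv2
from cell import monitor, viewer, finish_job
def cap(n,png=None):
    d=viewer.capture(n)
    if png: cv2.imwrite('pics/'+png,d['color'][:,:,::-1])
    return d
def pts(d):
    K=d['intrinsics'];z=d['depth'];v,u=np.mgrid[:400,:640]
    P=np.stack([(u-K[0,2])/K[0,0]*z,-(v-K[1,2])/K[1,1]*z,-z],-1)
    T=d['world_from_camera'];W=P@T[:3,:3].T+T[:3,3];W[z==0]=np.nan
    return W
E
python3 - <<'E'
from h import *
for n in('side','top'):
    d=cap(n,n+'1.png');np.savez(n+'1.npz',**d);print(n,d['world_from_camera'].round(3).tolist())
    print(d['intrinsics'].tolist(), [k for k in d])
print(monitor.observe())
E
```

```text
side [[0.988, 0.065, -0.137, 0.324], [-0.151, 0.538, -0.829, -0.88], [0.02, 0.84, 0.542, 0.675], [0.0, 0.0, 0.0, 1.0]]
[[517.2131552113757, 0.0, 320.73362971572107], [0.0, 517.2131552113757, 201.11773835957572], [0.0, 0.0, 1.0]] ['color', 'depth', 'intrinsics', 'world_from_camera']
top [[0.019, 0.988, -0.151, 0.342], [-1.0, 0.017, -0.012, 0.018], [-0.009, 0.152, 0.988, 0.911], [0.0, 0.0, 0.0, 1.0]]
[[367.7402379570519, 0.0, 323.0507411092226], [0.0, 367.7402379570519, 200.26142061478157], [0.0, 0.0, 1.0]] ['color', 'depth', 'intrinsics', 'world_from_camera']
{'clock': 0.1, 'joint_positions': array([ 1.12967200e+00,  3.77996063e-01,  7.98358269e-02,  1.27440276e+00,
       -8.73133246e-06,  1.46050300e+00]), 'joint_velocities': array([-5.17883218e-04, -3.23737972e-03,  9.57694941e-04,  8.96872347e-05,
       -3.84721468e-04, -5.75233108e-04]), 'effort': array([ 1.37988161e-03, -4.64691854e+01,  2.70583695e+01,  1.20105862e-02,
       -2.06005529e-04, -1.19216099e-05]), 'tool_pos': array([0.18654855, 0.54335322, 0.25248037]), 'eef_rot': array([-5.17223460e-01, -3.09824278e+00,  2.67359969e-03]), 'ft_force': array([-0.65490052, -0.2291271 ,  0.23947997]), 'wrist_torque': array([-0.02868424, -0.02474418,  0.00019073]), 'grip_force': 0.0, 'width': 0.08538792704864018}
```

View pics/top1.png

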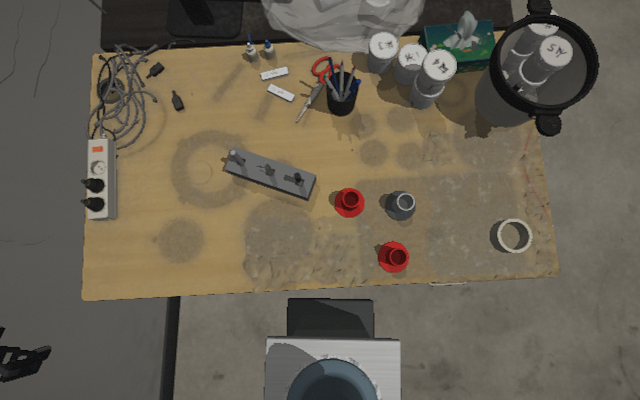

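View pics/side1.png

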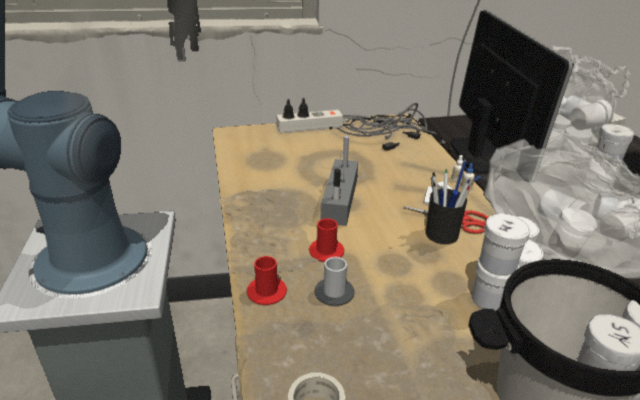

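The arm is out of the way at the left edge. In the top picture the block is at about (270,175), with items at (234,155), (268,170) and (297,178). Three tubes stand nearby: red ones at (350,200) and (394,257), and a grey metal one on a dark foot at (401,204), which fits the description. I'll confirm with enlarged crops.

Run:
```python
from h import *
t=np.load('top1.npz');s=np.load('side1.npz')
a=cv2.resize(t['color'][140:230,215:425],None,fx=3.8,fy=3.3,interpolation=2)
b=cv2.resize(s['color'][125:310,240:370],(400,300*185//160),interpolation=2)
cv2.imwrite('pics/c_top.png',a[:,:,::-1])
cv2.imwrite('pics/c_side.png',cv2.resize(s['color'][125:310,290:370],None,fx=3.2,fy=3.2,interpolation=2)[:,:,::-1])
for n,d in(('top',t),('side',s)):
    W=pts(d)
    print(n)
    R=W[...,2]; m=(R>.045)&(R<.2)&(W[...,0]>.25)&(W[...,0]<.7)&(W[...,1]>-.3)&(W[...,1]<.4)
    k,l,st,c=cv2.connectedComponentsWithStats(m.astype('uint8'))
    for i in range(1,k):
        if st[i,4]>15:
            p=W[l==i];print(st[i],p.min(0).round(3),p.max(0).round(3),p.mean(0).round(3))
    m2=m&(R>.075)
    k,l,st,c=cv2.connectedComponentsWithStats(m2.astype('uint8'))
    print('tall')
    for i in range(1,k):
        if st[i,4]>3:
            p=W[l==i];print(st[i],p.min(0).round(3),p.max(0).round(3),p.mean(0).round(3), d['color'][l==i].mean(0).round())
```

```text
top
[ 225  147   91   52 2159] [0.479 0.049 0.045] [0.6   0.264 0.137] [0.538 0.154 0.059]
[342 190  19  19 126] [ 0.455 -0.057  0.045] [ 0.497 -0.016  0.072] [ 0.476 -0.037  0.064]
[395 193  20  19 158] [ 0.451 -0.182  0.045] [ 0.491 -0.142  0.074] [ 0.471 -0.163  0.063]
[388 248  20  19 143] [ 0.324 -0.164  0.045] [ 0.364 -0.124  0.074] [ 0.344 -0.145  0.065]
tall
[343  94   2   4   7] [ 0.698 -0.015  0.126] [ 0.7   -0.013  0.143] [ 0.699 -0.014  0.132] [53. 53. 50.]
[339 102   6   4  11] [ 0.698 -0.017  0.08 ] [ 0.7   -0.005  0.099] [ 0.699 -0.011  0.092] [25. 24. 22.]
[230 150  12  12  75] [0.557 0.22  0.078] [0.569 0.234 0.137] [0.562 0.225 0.114] [92. 90. 92.]
[266 163   6  10  34] [0.533 0.149 0.076] [0.546 0.16  0.136] [0.538 0.154 0.102] [72. 70. 66.]
[294 173   9  11  63] [0.509 0.078 0.075] [0.522 0.092 0.128] [0.514 0.084 0.113] [47. 46. 44.]
side
[ 321  136   37   73 1350] [0.481 0.045 0.045] [0.6   0.266 0.134] [0.538 0.141 0.063]
[317 219  20  21 362] [ 0.457 -0.06   0.045] [ 0.497 -0.015  0.07 ] [ 0.477 -0.039  0.058]
[254 256  23  25 456] [ 0.325 -0.168  0.045] [ 0.366 -0.123  0.072] [ 0.346 -0.147  0.059]
[324 257  23  25 459] [ 0.451 -0.186  0.045] [ 0.493 -0.141  0.07 ] [ 0.472 -0.165  0.058]
tall
[343 136   6  38 135] [0.544 0.146 0.076] [0.572 0.235 0.134] [0.562 0.214 0.106] [123. 118. 114.]
[340 153   1   5   5] [0.537 0.152 0.118] [0.538 0.157 0.128] [0.537 0.153 0.123] [149. 135. 112.]
[333 161   8  30 144] [0.51  0.073 0.075] [0.538 0.159 0.125] [0.518 0.085 0.101] [62. 61. 58.]
[433 180   1   4   4] [ 0.698 -0.018  0.136] [ 0.7   -0.014  0.142] [ 0.699 -0.015  0.14 ] [92. 90. 83.]
```

View pics/c_top.png

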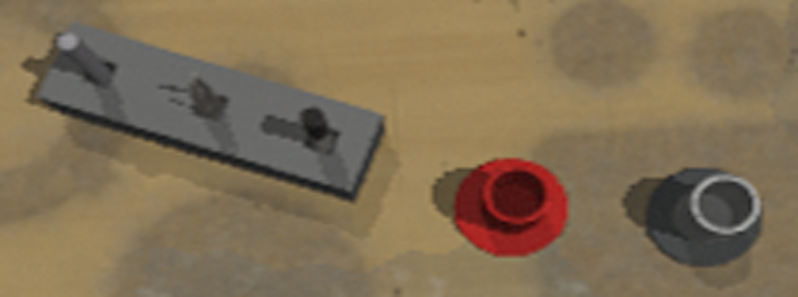

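View pics/c_side.png

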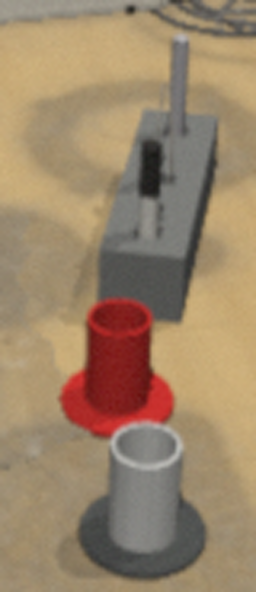

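Top crop: the black-capped item at the near-right end of the block (full-image px 297,178) has a white barrel below the cap in the side crop, so it is the marker. The far-left item is the plain grey rod and the middle one is the flat forceps. The grey metal tube on a dark foot at (401,204) is the target, and the red ones are look-alikes. Next I'll fit positions from both cameras.

Run:
```python
from h import *
from scipy.spatial.transform import Rotation as Ro
from scipy.optimize import least_squares
t=np.load('top1.npz');s=np.load('side1.npz')
for n,d in(('top',t),('side',s)):
    W=pts(d);x,y,z=W[...,0],W[...,1],W[...,2]
    blk=(abs(z-.055)<.006)&(x>.46)&(x<.62)&(y>.03)&(y<.28)
    p=W[blk];r=cv2.minAreaRect((p[:,:2]*1000).astype('float32'));print(n,'block',r,np.median(p[:,2]))
    m=(z>.06)&(z<.135)&(np.hypot(x-.516,y-.084)<.022)
    p=W[m];c=d['world_from_camera'][:3,3]
    # cylinder r=7.5mm: x=a+b*(z-.09)
    f=lambda q:np.hypot(p[:,0]-q[0]-q[1]*(p[:,2]-.09),p[:,1]-q[2]-q[3]*(p[:,2]-.09))-.0075
    keep=p[:,2]<.122
    p=p[keep];q=least_squares(f,[.518,0,.084,0],loss='soft_l1',f_scale=.002).x
    print('marker@.09',q.round(4),len(p),'rms',np.sqrt((f(q)**2).mean()).round(4))
    for zz in np.arange(.06,.13,.01):
        k=abs(p[:,2]-zz)<.005
        if k.any():print(zz.round(3),p[k].mean(0).round(4),k.sum())
    rim=(z>.066)&(z<.076)&(np.hypot(x-.472,y+.163)<.03);p=W[rim]
    print('rim',cv2.fitEllipse((p[:,:2]*1000).astype('float32')),p.min(0),p.max(0),len(p))
st=monitor.observe();R=Ro.from_rotvec(st['eef_rot']).as_matrix();print(R.round(3))
```

```text
top block ((540.0078735351562, 155.72506713867188), (210.33981323242188, 60.649688720703125), 71.55038452148438) 0.05440692163783345
marker@.09 [ 0.5168  0.0016  0.085  -0.0028] 40 rms 0.0002
0.06 [0.5101 0.0866 0.0632] 4
0.07 [0.5119 0.0811 0.0707] 5
0.08 [0.5119 0.0826 0.0778] 4
0.09 [0.5107 0.0828 0.089 ] 7
0.1 [0.5105 0.0837 0.1006] 6
0.11 [0.5118 0.0813 0.1089] 6
0.12 [0.5122 0.0866 0.1187] 8
rim ((471.07403564453125, -162.82720947265625), (38.274044036865234, 38.4343147277832), 119.65730285644531) [ 0.45126258 -0.18247006  0.06626545] [ 0.49146536 -0.1428538   0.07365128] 86
side block ((541.0829467773438, 155.333740234375), (218.19102478027344, 60.4079475402832), 71.57524108886719) 0.05233960197945298
marker@.09 [0.5178 0.006  0.086  0.0042] 162 rms 0.0013
0.06 [0.5159 0.08   0.0626] 13
0.07 [0.5167 0.0804 0.0701] 27
0.08 [0.5168 0.0806 0.0799] 25
0.09 [0.5168 0.0803 0.0897] 26
0.1 [0.5166 0.0804 0.0995] 26
0.11 [0.5165 0.08   0.1102] 25
0.12 [0.5171 0.0805 0.1192] 20
rim ((472.3251647949219, -163.29908752441406), (38.1853141784668, 38.637359619140625), 157.66476440429688) [ 0.45194845 -0.18431526  0.06601349] [ 0.49259499 -0.14077344  0.069938  ] 102
[[-0.946  0.325 -0.001]
 [ 0.325  0.946 -0.002]
 [ 0.    -0.002 -1.   ]]
```

The marker axis is at about (0.517, 0.085), which agrees with the well position worked out from the block (0.5168, 0.0844). The tube mouth is at (0.472, -0.163). The tool y axis already lies along the block, so I'll keep that heading and use a reduced opening to clear the forceps.

{"method": "jog_arm", "body": {"motion": [{"xyz": [-46, -32.5, 0]}, {"xyz": [-46, -32.5, 0]}, {"xyz": [-46, -32.5, 0]}, {"xyz": [-46, -32.5, 0]}, {"xyz": [-46, -32.5, 0]}], "fingers": 42}}

```text
validation failed for argument at $.mo...
```

{"method": "jog_arm", "body": {"motion": [{"xyz": [-46, -32.5, 0]}, {"xyz": [-46, -32.5, 0]}, {"xyz": [-46, -32.5, 0]}, {"xyz": [-46, -32.5, 0]}, {"xyz": [-46, -32.5, 0]}]}}

```text
validation failed for argument at $.mo...
```

{"method": "jog_arm", "body": {"motion": [{}, {}]}}

```text
validation failed for argument at $.mo...
```

{"method": "jog_arm", "body": {"motion": [{"xyz": [-46, -32.5, 0], "turn": [0, 0, 0]}, {"xyz": [-46, -32.5, 0], "turn": [0, 0, 0]}, {"xyz": [-46, -32.5, 0], "turn": [0, 0, 0]}, {"xyz": [-46, -32.5, 0], "turn": [0, 0, 0]}, {"xyz": [-46, -32.5, 0], "turn": [0, 0, 0]}], "fingers": 42}}

```text
clock: 0.72
tool_pos: [0.3521, 0.3138, 0.253]
eef_rot: [-0.517, -3.099, 0.0]
ft_force: [0.9, -0.4, -0.3]
width: 0.0419
grip_force: 0.0
```

{"method": "jog_arm", "body": {"motion": [{"xyz": [-46, -32.5, 0], "turn": [0, 0, 0]}, {"xyz": [-46, -32.5, 0], "turn": [0, 0, 0]}, {"xyz": [-46, -32.5, 0], "turn": [0, 0, 0]}, {"xyz": [-46, -32.5, 0], "turn": [0, 0, 0]}, {"xyz": [-46, -32.5, 0], "turn": [0, 0, 0]}]}}

```text
clock: 1.35
tool_pos: [0.5168, 0.0854, 0.253]
eef_rot: [-0.517, -3.098, -0.0]
ft_force: [0.8, 0.5, 0.4]
width: 0.0419
grip_force: 0.0
```

{"method": "jog_arm", "body": {"motion": [{"xyz": [0, 0, 0], "turn": [0, 0, 0]}, {"xyz": [0, 0, 0], "turn": [0, 0, 0]}]}}

```text
clock: 1.6
tool_pos: [0.5156, 0.0872, 0.2528]
eef_rot: [-0.518, -3.097, -0.0]
ft_force: [-0.2, 0.5, 0.4]
width: 0.0421
grip_force: 0.0
```

{"method": "jog_arm", "body": {"motion": [{"xyz": [-2, -1.7, 20], "turn": [0, 0, 0]}, {"xyz": [0, 0, 25], "turn": [0, 0, 0]}, {"xyz": [0, 0, 25], "turn": [0, 0, 0]}, {"xyz": [0, 0, 0], "turn": [0, 0, 0]}]}}

```text
clock: 2.1
tool_pos: [0.5148, 0.0861, 0.1816]
eef_rot: [-0.513, -3.094, 0.001]
ft_force: [-0.8, -0.5, -0.3]
width: 0.0417
grip_force: 0.0
```

Run:
```python
from h import *
print(monitor.observe()['tool_pos'])
a=cap('side')['color'][60:210,290:410];b=cap('top')['color'][110:210,220:340]
f=lambda i:cv2.resize(i,(390,int(390*i.shape[0]/i.shape[1])),interpolation=2)
a,b=f(a),f(b);o=np.zeros((a.shape[0],790,3),'uint8');o[:,:390]=a;o[:b.shape[0],400:]=b
cv2.imwrite('pics/pre.png',o[:,:,::-1])
```

```text
[0.51484136 0.08614082 0.181559  ]
```

View pics/pre.png

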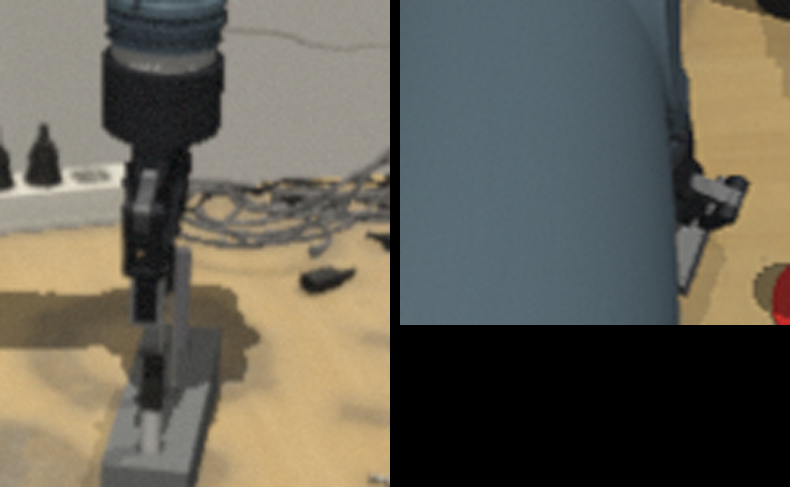

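The side view shows the fingers lined up over the marker, slightly left (finger at about px 145, cap at about 152 in the crop). That agrees with the measured x being 2 mm short, so I'll correct it and descend.

{"method": "jog_arm", "body": {"motion": [{"xyz": [-2.3, -0.4, 15], "turn": [0, 0, 0]}, {"xyz": [0, 0, 23], "turn": [0, 0, 0]}, {"xyz": [0, 0, 23], "turn": [0, 0, 0]}, {"xyz": [0, 0, 22], "turn": [0, 0, 0]}, {"xyz": [0, 0, 0], "turn": [0, 0, 0]}]}}

```text
clock: 2.82
tool_pos: [0.5183, 0.0836, 0.0988]
eef_rot: [-0.517, -3.096, 0.001]
ft_force: [-0.1, 0.1, 0.4]
width: 0.0422
grip_force: 0.0
```

{"method": "jog_arm", "body": {"motion": [{"xyz": [0, 0, 0], "turn": [0, 0, 0]}, {"xyz": [0, 0, 0], "turn": [0, 0, 0]}, {"xyz": [0, 0, 0], "turn": [0, 0, 0]}, {"xyz": [0, 0, 0], "turn": [0, 0, 0]}, {"xyz": [0, 0, 0], "turn": [0, 0, 0]}], "fingers": 5, "grip_force": 30}}

```text
clock: 3.45
tool_pos: [0.5207, 0.0838, 0.1014]
eef_rot: [0.517, 3.096, 0.001]
ft_force: [-0.1, -0.9, 5.9]
width: 0.0141
grip_force: 29.6
```

Gripped at 14.1 mm. Lifting slowly at first.

{"method": "jog_arm", "body": {"motion": [{"xyz": [0, 0, -6], "turn": [0, 0, 0]}, {"xyz": [0, 0, -8], "turn": [0, 0, 0]}, {"xyz": [0, 0, -8], "turn": [0, 0, 0]}, {"xyz": [0, 0, -8], "turn": [0, 0, 0]}]}}

```text
clock: 3.95
tool_pos: [0.5196, 0.0837, 0.1309]
eef_rot: [-0.517, -3.099, -0.0]
ft_force: [1.3, -0.1, -1.5]
width: 0.0139
grip_force: 29.3
```

{"method": "jog_arm", "body": {"motion": [{"xyz": [0, 0, -15], "turn": [0, 0, 0]}, {"xyz": [0, 0, -15], "turn": [0, 0, 0]}, {"xyz": [0, 0, -15], "turn": [0, 0, 0]}, {"xyz": [0, 0, -15], "turn": [0, 0, 0]}, {"xyz": [0, 0, 0], "turn": [0, 0, 0]}]}}

```text
clock: 4.58
tool_pos: [0.5208, 0.0838, 0.192]
eef_rot: [0.517, 3.096, 0.001]
ft_force: [0.7, 0.9, -0.5]
width: 0.0137
grip_force: 29.3
```

Run:
```python
from h import *
print(monitor.observe()['tool_pos'],monitor.observe()['width'])
d=cap('side');np.savez('s2.npz',**d)
cv2.imwrite('pics/lift.png',cv2.resize(d['color'][60:220,290:410],None,fx=3.6,fy=3.6,interpolation=2)[:,:,::-1])
```

```text
[0.52081033 0.08375341 0.19199688] 0.013716472074679142
```

View pics/lift.png

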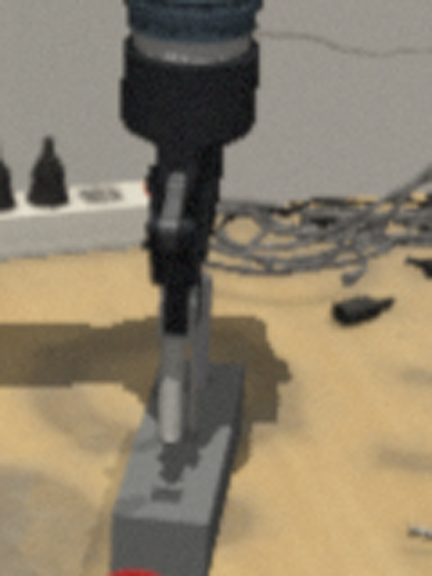

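The marker hangs clear, its well (crop 167,493) is empty, and the rod still stands. Now I'll measure where the lower end hangs.

Run:
```python
from h import *
from scipy.optimize import least_squares
d=dict(np.load('s2.npz'));W=pts(d);x,y,z=W[...,0],W[...,1],W[...,2]
m=(z>.085)&(z<.165)&(np.hypot(x-.519,y-.084)<.03);p=W[m]
for zz in np.arange(.08,.17,.01):
    k=abs(p[:,2]-zz)<.005
    if k.any():print(zz.round(3),p[k].mean(0).round(4),p[k].min(0).round(3),p[k].max(0).round(3),k.sum())
print('zmin',p[:,2].min())
p=p[p[:,2]<.155]
f=lambda q:np.hypot(p[:,0]-q[0]-q[1]*(p[:,2]-.12),p[:,1]-q[2]-q[3]*(p[:,2]-.12))-.0075
print(least_squares(f,[.519,0,.084,0],loss='soft_l1',f_scale=.002).x.round(4))
```

```text
0.09 [0.5171 0.0813 0.0944] [0.512 0.081 0.094] [0.523 0.082 0.095] 3
0.1 [0.5168 0.0793 0.1003] [0.511 0.076 0.095] [0.523 0.083 0.105] 22
0.11 [0.5168 0.0791 0.1103] [0.511 0.075 0.105] [0.525 0.085 0.115] 25
0.12 [0.5175 0.0792 0.12  ] [0.511 0.075 0.116] [0.525 0.086 0.125] 23
0.13 [0.5169 0.079  0.1293] [0.51  0.072 0.125] [0.524 0.083 0.135] 29
0.14 [0.5165 0.0798 0.1397] [0.51  0.075 0.135] [0.524 0.085 0.145] 32
0.15 [0.5159 0.0801 0.1502] [0.51  0.075 0.146] [0.523 0.085 0.155] 28
0.16 [0.5166 0.0785 0.1593] [0.511 0.073 0.156] [0.523 0.084 0.165] 22
zmin 0.09404384552630762
[ 0.518  -0.0161  0.0852 -0.0006]
```

{"method": "jog_arm", "body": {"motion": [{"xyz": [0, 0, -12], "turn": [0, 0, 0]}, {"xyz": [-4.6, -31.2, 0], "turn": [0, 0, 0]}, {"xyz": [-4.6, -31.2, 0], "turn": [0, 0, 0]}, {"xyz": [-4.6, -31.2, 0], "turn": [0, 0, 0]}, {"xyz": [-4.6, -31.2, 0], "turn": [0, 0, 0]}]}}

```text
clock: 5.25
tool_pos: [0.4961, -0.0412, 0.2024]
eef_rot: [-0.517, -3.098, -0.0]
ft_force: [0.1, 0.5, -0.2]
width: 0.014
grip_force: 29.3
```

{"method": "jog_arm", "body": {"motion": [{"xyz": [-4.6, -31.2, 0], "turn": [0, 0, 0]}, {"xyz": [-4.6, -31.2, 0], "turn": [0, 0, 0]}, {"xyz": [-4.6, -31.2, 0], "turn": [0, 0, 0]}, {"xyz": [-4.6, -31.2, 0], "turn": [0, 0, 0]}, {"xyz": [0, 0, 0], "turn": [0, 0, 0]}]}}

```text
clock: 5.88
tool_pos: [0.4731, -0.1659, 0.2024]
eef_rot: [-0.522, -3.098, 0.0]
ft_force: [-0.3, 0.8, -0.9]
width: 0.014
grip_force: 29.4
```

{"method": "jog_arm", "body": {"motion": [{"xyz": [0, 0, 0], "turn": [0, 0, 0]}, {"xyz": [0, 0, 0], "turn": [0, 0, 0]}]}}

```text
clock: 6.12
tool_pos: [0.4735, -0.1634, 0.2023]
eef_rot: [-0.515, -3.099, -0.001]
ft_force: [0.8, -0.2, -1.0]
width: 0.014
grip_force: 29.4
```

Run:
```python
from h import *
from scipy.optimize import least_squares
o=monitor.observe();print(o['tool_pos'],o['width'],o['clock'])
d=cap('side');W=pts(d);x,y,z=W[...,0],W[...,1],W[...,2]
cv2.imwrite('pics/over.png',cv2.resize(d['color'][140:310,280:400],None,fx=3.4,fy=3.4,interpolation=2)[:,:,::-1])
m=(z>.085)&(z<.165)&(np.hypot(x-.472,y+.164)<.035);p=W[m];print('zmin',p[:,2].min(),len(p))
f=lambda q:np.hypot(p[:,0]-q[0]-q[1]*(p[:,2]-.12),p[:,1]-q[2]-q[3]*(p[:,2]-.12))-.0075
print(least_squares(f,[.472,0,-.16,0],loss='soft_l1',f_scale=.002).x.round(4))
```

```text
[ 0.47345047 -0.16340412  0.20229381] 0.014028341250490057 6.125
zmin 0.10545355955133162 220
[ 0.4703  0.0065 -0.1613 -0.006 ]
```

View pics/over.png

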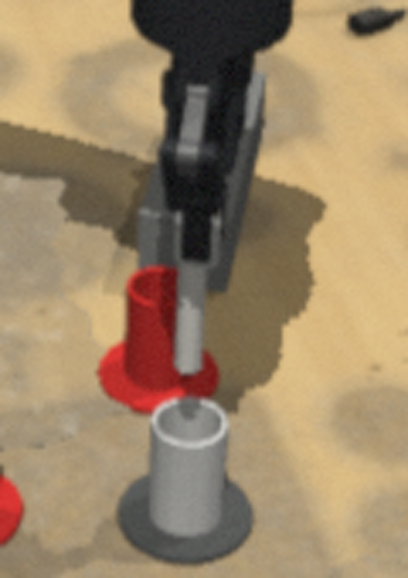

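The marker tip (crop 187,370) is centred above the grey tube's mouth (190,422). Lowering it.

{"method": "jog_arm", "body": {"motion": [{"xyz": [-2, -1, 14], "turn": [0, 0, 0]}, {"xyz": [0, 0, 20], "turn": [0, 0, 0]}, {"xyz": [0, 0, 20], "turn": [0, 0, 0]}, {"xyz": [0, 0, 18], "turn": [0, 0, 0]}, {"xyz": [0, 0, 12], "turn": [0, 0, 0]}]}}

```text
clock: 6.8
tool_pos: [0.4742, -0.1652, 0.1165]
eef_rot: [-0.516, -3.097, -0.001]
ft_force: [-0.5, 0.5, -0.2]
width: 0.0143
grip_force: 29.4
```

{"method": "jog_arm", "body": {"motion": [{"xyz": [0, 0, 8], "turn": [0, 0, 0]}, {"xyz": [0, 0, 0], "turn": [0, 0, 0]}]}}

```text
clock: 7.05
tool_pos: [0.4747, -0.1657, 0.1098]
eef_rot: [-0.517, -3.098, -0.001]
ft_force: [-0.2, -0.2, 0.0]
width: 0.0142
grip_force: 29.4
```

{"method": "jog_arm", "body": {"motion": [{"xyz": [0, 0, 0], "turn": [0, 0, 0]}, {"xyz": [0, 0, 0], "turn": [0, 0, 0]}, {"xyz": [0, 0, 0], "turn": [0, 0, 0]}, {"xyz": [0, 0, 0], "turn": [0, 0, 0]}, {"xyz": [0, 0, 0], "turn": [0, 0, 0]}], "fingers": 65}}

```text
clock: 7.68
tool_pos: [0.475, -0.1659, 0.1103]
eef_rot: [0.517, 3.099, 0.0]
ft_force: [-0.0, 0.0, -0.2]
width: 0.0649
grip_force: 0.0
```

{"method": "jog_arm", "body": {"motion": [{"xyz": [0, 0, -15], "turn": [0, 0, 0]}, {"xyz": [0, 0, -25], "turn": [0, 0, 0]}, {"xyz": [0, 0, -25], "turn": [0, 0, 0]}, {"xyz": [0, 0, -30], "turn": [0, 0, 0]}, {"xyz": [0, 0, -30], "turn": [0, 0, 0]}]}}

```text
clock: 8.3
tool_pos: [0.4749, -0.1659, 0.2373]
eef_rot: [0.517, 3.098, -0.0]
ft_force: [-0.6, -0.4, -0.9]
width: 0.0649
grip_force: 0.0
```

{"method": "jog_arm", "body": {"motion": [{"xyz": [0, 30, -20], "turn": [0, 0, 0]}, {"xyz": [0, 40, 0], "turn": [0, 0, 0]}, {"xyz": [0, 40, 0], "turn": [0, 0, 0]}, {"xyz": [0, 0, 0], "turn": [0, 0, 0]}, {"xyz": [0, 0, 0], "turn": [0, 0, 0]}]}}

```text
clock: 8.93
tool_pos: [0.5107, -0.0621, 0.256]
eef_rot: [0.517, 3.098, -0.001]
ft_force: [0.7, 0.2, -0.9]
width: 0.0651
grip_force: 0.0
```

Run:
```python
from h import *
print(monitor.observe()['tool_pos'],monitor.observe()['clock'])
d=cap('side');W=pts(d);x,y,z=W[...,0],W[...,1],W[...,2]
m=(z>.075)&(z<.2)&(np.hypot(x-.472,y+.164)<.03);print(m.sum(),W[m].max(0),W[m].mean(0))
cv2.imwrite('pics/end.png',cv2.resize(d['color'][100:320,240:420],None,fx=2.7,fy=2.7,interpolation=2)[:,:,::-1])
```

```text
[ 0.51067577 -0.06210054  0.25595526] 8.925
206 [ 0.47859525 -0.15658741  0.12766763] [ 0.47064341 -0.16819452  0.10434348]
```

View pics/end.png

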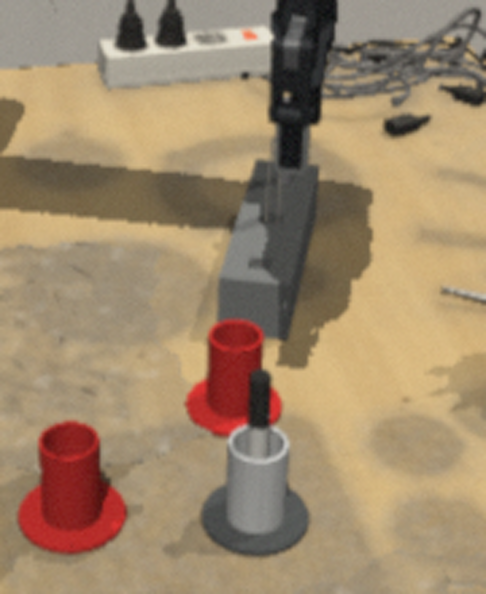

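The marker stands cap up in the grey tube (crop 260,400). Its top is at 0.128 m, the tube floor (7 mm) plus its 121 mm length, so it rests on the bottom. The forceps and rod still stand in the block and the gripper is clear.

```bash
python3 -c "
from cell import finish_job;print(finish_job())"
```

```text
the job is handed in; nothing more can be done
None
```

The marker is in the grey metal pen tube, cap up and resting on the bottom; the forceps and stirring rod were left standing in the block, and the job is handed in (about 9 s of the 35 s used).

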